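# Find the bite point of the tape spool's brake and mark it

### The arm

A 6-joint arm with a two-finger parallel gripper is mounted at the origin on the work surface. World frame = base frame: x ahead of the robot, y to its left, z up, the work surface at z = 0. Lengths are in m, angles in degrees, forces in N, time in s.
With the tool pointing down it reaches from about 0.3 to 0.75 m from the base axis. Payload 8.5 kg.
Tool frame: the origin (TCP) lies on the centre line of the jaws, within the pads' length; the fingertips stand 17 mm ahead of it and the grasp point (between the pads) lies 2 mm behind it; z points along the fingers, y is the direction in which the jaws open and shut (so a half turn about z gives the same grasp; the last joint's range is limited). The gripper opens to 85 mm and grips with 20 to 120 N. Pads are 22 mm wide; open, the fingers measure 114 mm over their backs; the gripper's body (76 mm by 85 mm) begins 54 mm behind the grasp point. The pads swing forward as they close: fully open they stand 13 mm farther back than shut.
Start: joints at [-88.081, 21.807, 74.336, -0, 83.858, -12.336], TCP at [0.135, -0.533, 0.248] pointing down, gripper open.
Joint ranges: [-178.18, 178.18], [-50.72, 133.34], [12.68, 142.11], [-81.47, 261.47], [9.98, 163.14], [-165.26, 165.26]. Speed limits (degrees/s): [136.94, 136.94, 180, 180, 180, 180].

### API

Orientations are given as a 3x3 rotation matrix whose columns are the frame's x, y, z axes.
In Python, from rig import env, imaging, close_job gives the robot as it stands.
- The arm moves only by the tool step_arm, never from a script. Its argument "steps" is one flat list of numbers, 7 for each row, row after row: the opening, from 0 (shut) to 1 (fully open), then the shift along the tool's x, y, z as a fraction of full scale, then the turn, a rotation vector about the tool's x, y, z as a fraction of full scale. A call has 1 to 10 rows; each row is the pose to reach, as a shift and turn from the pose commanded when the call began, along the tool's axes at that moment; what a row does not reach only later rows make up. Full scale, the value 1, is 0.3 m for a shift and 45 degrees for a turn. A row lasts 1/10 s, in which the tool goes at most 50 mm and 8.59 degrees, less where a joint would pass 70% of its speed; a pose out of reach is approached as far as the arm can. A call with a number of a shift or a turn outside -1 to 1 is refused whole. A call with a gripper value outside its range is refused whole. The fingers move at their own pace and stop on an object; "grip_force" is the grip in N (left out, the last holds). Time passes only in rows, so rows that repeat a pose let the fingers close. It gives the time, the measured TCP pose, the force and the opening at its end, in the units of the state.
- env.observe(): the state, without advancing time (a new reading comes with each control period).
- imaging.get_image(name): name is "scene" or "top" or "wrist"; returns (picture, depth): 400x640x3 uint8, blue, green, red; 400x640 float32, m along the optical axis (not along the pixel's ray), 0 where there is no reading.
- imaging.get_calibration(name): a dict with "camera_matrix" (3x3 intrinsics, pixels), "world_from_camera" (4x4, takes a point from camera to world coordinates). Camera axes: x right, y down, z forward; pixel columns grow to the right and rows downward; lengths in m; the calibration is good to about 2 mm. The wrist camera is an equidistant fisheye: a pixel r from the principal point sees the ray r / f radians off the axis. A picture is of the moment at which its call begins: read the wrist's pose just before it. get_calibration takes no time and is no camera call; for the wrist camera it gives the pose at the moment of the call.
- close_job(): hands the job in, once; it reports no verdict.
Trained networks look in the newest picture that a camera, given by its name, has taken for a name from the list of things; names that differ only in an ending like _2 or _b are one class to them, and where a whole thing is asked for, a point or a joint stands for the part that bears it (a point fixed in the world has none). Each returns a list of dicts, best first, with "score" (0 to 1); they miss things now and then, are a little off and sometimes report something else, mostly with a low value. They report only what shows in the picture. A call takes as long as a camera call.
- imaging.spot_in(camera, target): "pixel" ([column, row] in pixels, amid what is visible of it).
- imaging.regions_of(camera, target): "mask" (400x640 bool, what is visible of it) and "pixel" ([column, row] in pixels, amid what is visible of it).
- imaging.pinpoint(camera, target): "pixel" ([column, row] in pixels: a listed point, or the origin of a listed thing).
The state is a dict: "time_s": time; "q": joint angles; "qvel": joint speeds; "joint_efforts": joint torques, N m; "position": TCP position; "tool_rot": TCP orientation; "ft_force": force on the tool from outside, world axes, zero at the start; "wrist_torque": the same for the moment, N m; "grip_width": finger opening in m.
Only numpy, scipy, OpenCV 4.12 (cv2) and the standard library are available. Lean on these libraries where they do the work, as an engineer would, in place of code of your own. Each camera call takes 0.05 s, during which the arm holds its last target.

### The job

Swing the black brake lever of the tape spool stand along its scale, gently, until you feel it firm up where the brake bites, and leave it standing there. Then record how far it travelled: bring the red marker in line with the lever. Do not force the lever beyond a firm push (20 N would already damage the brake), and do not disturb the other things on the table.

Things in the scene. Friction and masses are not known exactly. Their poses are not given: they have to be found in the camera images.
- stand: white base plate of the tape spool stand, fixed, 310 x 370 x 12 mm; origin on the vertical axis of brake and spool, at table height; own -x points over the scale (roughly to the robot), z up. The plate reaches 240 mm to -x, 70 mm to +x and 185 mm to either side in y. Black ticks every 0.1 rad, 225 mm from the axis.
- drum: fixed grey brake drum (radius 55 mm, 27 to 69 mm above the table) with a roll of brown tape on it (flange radius 64 mm, roll top 117 mm, spindle top 129 mm); origin and axes as the stand. The brake shoe is hidden inside; it bites at a lever angle between 0.45 and 0.95 rad, different every time.
- brake (a joint): angle of the black lever about the stand's axis, rad, 0 to 1.45, starts at 0 to 0.25; pressing makes it grow, counter-clockwise from above (robot's left to right). At q the lever points from the axis at angle (pi - 0.7 + q) about the stand's z, from the stand's x. Once let go after the bite it springs back a few mm and stays.
- lever_grip (a point): point on the lever's black grip, 140 mm from the axis, 58 mm above the table; own x outward. Grip: bar 16 x 16 mm, 90 to 165 mm from the axis, 50 to 66 mm above the table. Here one feels even friction of about 3.5 N, at the bite about 2 N more and then 1.4 N more per mm; the bite is well established at 8 to 12 N.
- marker (a joint): angle of the red marker about the same axis and on the same scale as the lever: equal values mean that marker and lever are in line. 0 to 1.45 rad, starting between 1.25 and 1.4; it swings easily (about 0.7 N at the knob), stays where it is left, and passes freely below the lever.
- knob (a point): centre of the red marker's upright round knob, diameter 18 mm, from 20 to 66 mm above the table, 207 mm from the axis (beyond the lever's end); this point is 48 mm above the table; own x points outward along the marker. The marker's flat red arm (8 mm wide, 20 to 26 mm above the table) leads from the knob to the axis.
- pen_cup: white cup of pens, 82 mm across, 100 mm high (pens to 180 mm), origin under its centre; leave alone
- spray_can: can with orange band, 60 mm across, 170 mm high, origin under its centre; leave alone
- mouse: grey computer mouse, 100 x 60 x 32 mm, origin under its centre; leave alone
- eraser: white eraser, 55 x 24 x 13 mm, origin under its centre; leave alone
- clear_box: clear box with white lid, 92 x 92 x 58 mm, origin under its centre; leave alone
- pen_blue: white marker pen with blue cap, 108 x 13 x 13 mm, lying, origin under its centre; leave alone
- pen_orange: white marker pen with orange cap, 108 x 13 x 13 mm, lying, origin under its centre; leave alone

How it is judged (in metres and radians):
On the way:
1. the lever is pressed until the brake bites firmly (about 7 N or more at the grip) (contact force between brake and drum above 12 N), for 0.1 s.
At the end, for the whole second after the job is handed in: The lever stands at its bite point, still pressed on by the brake (not pulled back), the red marker is in line with it to within 0.03 rad (about 6 mm at the knob), and both are released and at rest (contact force between brake and drum above 4 N and angle between the x axis of lever_grip and the x axis of knob, either way round below 0.03 rad and velocity of joint brake between -0.02 and 0.02 rad/s and velocity of joint marker between -0.02 and 0.02 rad/s); the robot touches nothing.
It fails at once if the lever is pushed with more than 20 N (contact force between any of the fingers, the arm and brake above 20 N).
It fails at once if a bystander is moved by more than 20 mm (distance of any of pen_cup, spray_can, mouse, eraser, clear_box, pen_blue, pen_orange from where it was at the start of the episode above 0.02 m).
It also fails if it takes over 70 s, if anything falls off the work surface, if the arm or the gripper's body presses on something with over 40 N, if the wrist force passes 120 N, or if a joint passes its speed limit or range.

## Working session

There is one attempt and no reset: what is moved stays moved. The work goes in short steps, Python scripts to look and compute and a tool call to move; the robot and the scene stay as the last step left them, time stands still between calls to the robot, and variables do not carry over. Pictures are saved under pics/ and viewed, and the job is handed in when it is done.

Besides the shell and the picture viewer there is one more tool, called as name(argument=value, ...), one argument or row to a line, values as JSON. step_arm: Moves the arm, as the interface text tells. Shift numbers are shares of 0.3 m and turn numbers shares of 45 degrees, none past 1 either way. Its arguments: {"type":"object","properties":{"steps":{"type":"array","items":{"type":"number"}},"grip_force":{"type":"number"}},"required":["steps"]}

```bash
ls; mkdir -p pics
python3 - <<'E'
from rig import env, imaging
import cv2, numpy as np
s=env.observe(); print({k:np.round(v,3).tolist() for k,v in s.items()})
for n in ("scene","top","wrist"):
    im,d=imaging.get_image(n); cv2.imwrite(f"pics/{n}0.png",im); np.save(f"pics/{n}0d.npy",d)
    c=imaging.get_calibration(n); print(n,np.round(c["camera_matrix"],1).tolist(),np.round(c["world_from_camera"],3).tolist())
for t in("stand","lever_grip","knob","drum"):
    for f in("top","scene"):
        print(t,f,[(np.round(r["pixel"],1).tolist(),round(r["score"],2)) for r in imaging.pinpoint(f,t)][:2])
E
```

```text
pics
{'time_s': 0.0, 'q': [-88.081, 21.842, 74.386, -0.001, 83.856, -12.334], 'qvel': [0.011, -0.02, 0.098, 0.057, 0.072, 0.029], 'joint_efforts': [-0.001, -44.846, -23.128, -0.0, 0.005, 0.0], 'position': [0.135, -0.533, 0.248], 'tool_rot': [[0.969, 0.246, -0.0], [0.246, -0.969, 0.001], [0.0, -0.001, -1.0]], 'ft_force': [-0.109, 0.491, 0.669], 'wrist_torque': [0.045, 0.005, 0.021], 'grip_width': 0.085}
scene [[474.0, 0.0, 317.2], [0.0, 474.0, 196.4], [0.0, 0.0, 1.0]] [[-0.858, 0.255, -0.445, 1.231], [0.513, 0.466, -0.721, 1.076], [0.024, -0.847, -0.531, 0.893], [0.0, 0.0, 0.0, 1.0]]
top [[398.5, 0.0, 321.0], [0.0, 398.5, 200.2], [0.0, 0.0, 1.0]] [[0.018, -0.991, 0.129, 0.413], [-1.0, -0.015, 0.02, -0.055], [-0.018, -0.13, -0.991, 1.086], [0.0, 0.0, 0.0, 1.0]]
wrist [[309.7, 0.0, 319.2], [0.0, 309.7, 196.8], [0.0, 0.0, 1.0]] [[0.246, -0.929, -0.278, 0.207], [-0.969, -0.236, -0.069, -0.515], [-0.001, 0.286, -0.958, 0.374], [0.0, 0.0, 0.0, 1.0]]
stand top [([289.9, 163.7], 0.89)]
stand scene [([296.3, 237.6], 0.89)]
lever_grip top [([261.6, 203.0], 0.69)]
lever_grip scene [([340.5, 222.5], 0.69), ([274.1, 157.9], 0.6)]
knob top [([348.7, 209.6], 0.7)]
knob scene [([312.4, 191.2], 0.43), ([363.9, 269.5], 0.41)]
drum top [([292.2, 163.9], 0.87)]
drum scene [([297.7, 237.6], 0.88)]
```

View pics/top0.png

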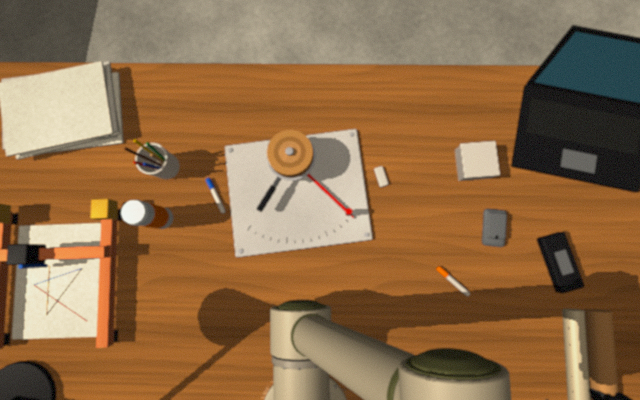

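View pics/scene0.png

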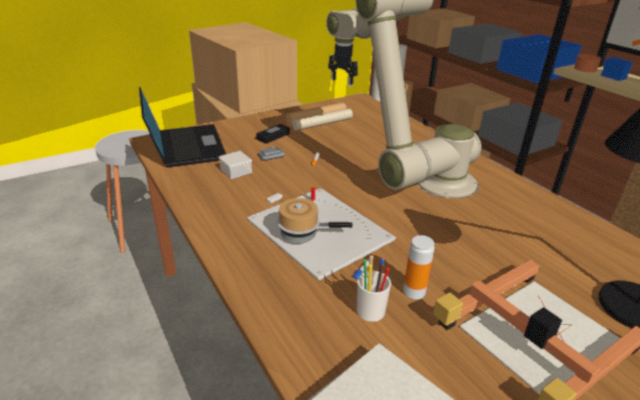

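View pics/wrist0.png

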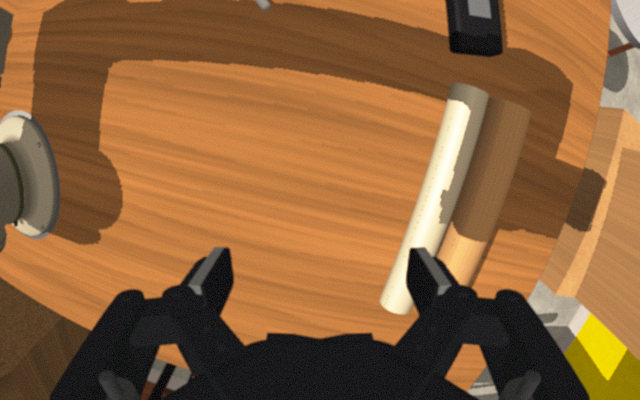

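The top view shows the plate (corners about (225,145), (357,129), (373,239), (236,257)), the drum at (290,152), the lever grip running (277,180) to (262,208), and the red marker with its knob at about (349,211). Next I fit these in the world.

```bash
cat > h.py <<'E'
from rig import env, imaging
import cv2, numpy as np
def onplane(cam,px,z):
    c=imaging.get_calibration(cam);K=c["camera_matrix"];T=np.array(c["world_from_camera"])
    px=np.atleast_2d(px).astype(float)
    r=np.c_[(px-[K[0][2],K[1][2]])/[K[0][0],K[1][1]],np.ones(len(px))]@T[:3,:3].T
    return T[:3,3]+r*((z-T[2,3])/r[:,2])[:,None]
def proj(cam,p):
    c=imaging.get_calibration(cam);K=np.array(c["camera_matrix"]);T=np.linalg.inv(np.array(c["world_from_camera"]))
    q=np.atleast_2d(p)@T[:3,:3].T+T[:3,3]; q=q@K.T; return q[:,:2]/q[:,2:]
E
python3 - <<'E'
from h import *
im,_=imaging.get_image("top")
m=imaging.regions_of("top","stand")[0]["mask"]
cs,_=cv2.findContours(m.astype(np.uint8),cv2.RETR_EXTERNAL,cv2.CHAIN_APPROX_NONE)
c=max(cs,key=cv2.contourArea)[:,0]
w=onplane("top",c,.012)[:,:2].astype(np.float32)
# hull without the drum: fit edges
(cx,cy),(a,b),ang=cv2.minAreaRect(w); print("rect",cx,cy,a,b,ang, cv2.boxPoints(((cx,cy),(a,b),ang)).round(3).tolist())
d=imaging.regions_of("top","drum")[0]["mask"]
print("drum px",np.argwhere(d).mean(0)[::-1], onplane("top",np.argwhere(d).mean(0)[::-1],.110))
b,g,r=[im[...,i].astype(int) for i in range(3)]
red=(r>110)&(g<70)&(b<70); red[:, :295]=0; red[:,380:]=0; red[:120]=0; red[240:]=0
p=np.argwhere(red)[:,::-1]; print(len(p),p.min(0),p.max(0))
for t in ("lever_grip","brake","knob","marker","lever"):
  try:
    for x in imaging.regions_of("top",t)[:2]:
        q=np.argwhere(x["mask"])[:,::-1]; print(t,round(x["score"],2),len(q),q.min(0),q.max(0))
  except Exception as e: print(t,e)
crop=cv2.resize(im[120:265,215:390],None,fx=4.4,fy=4,interpolation=cv2.INTER_CUBIC); cv2.imwrite("pics/crop1.png",crop)
for t in ("pen_blue","eraser","spray_can","pen_cup"):
  x=imaging.pinpoint("top",t)[:1]; print(t,x[0]["score"] if x else None, onplane("top",x[0]["pixel"],0).round(3) if x else None)
E
```

```text
rect 0.5848870277404785 0.03319054841995239 0.33290550112724304 0.36953476071357727 8.312606811523438 [[0.3930000066757202, 0.19200000166893005], [0.44699999690055847, -0.17399999499320984], [0.7760000228881836, -0.12600000202655792], [0.7229999899864197, 0.23999999463558197]]
drum px [290.93316327 155.07806122] [[0.65324319 0.04264574 0.11      ]]
141 [307 132] [373 229]
lever_grip 0.57 273 [256 178] [280 212]
lever_grip 0.42 15281 [225 129] [372 257]
brake 0.72 256 [258 178] [280 211]
knob 0.6 177 [375 167] [387 186]
knob 0.48 178 [309 175] [352 215]
marker 0.67 192 [309 175] [351 215]
marker 0.23 154 [207 179] [224 211]
lever it knows: brake, clear_box, drum, eraser, knob, lever_grip, marker, mouse, pen_blue, pen_cup, pen_orange, spray_can, stand
pen_blue 0.55 [[ 0.487 -0.492  0.   ]]
eraser 0.71 [[ 0.66  -0.444  0.   ]]
spray_can 0.97 [[0.5   0.398 0.   ]]
pen_cup 0.86 [[0.64  0.402 0.   ]]
```

View pics/crop1.png

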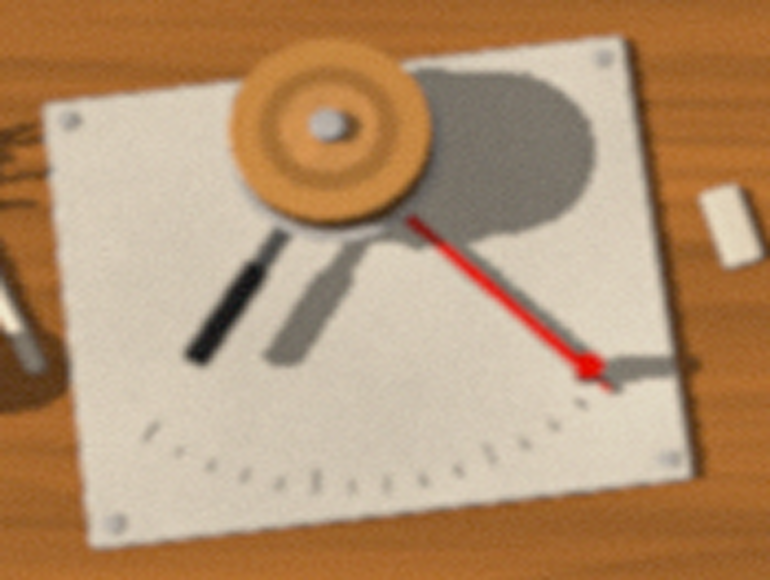

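Run:
```python
from h import *
C=np.array([[42,103],[627,37],[694,474],[92,547]])/[4.4,4]+[215,120]
W=onplane("top",C,.012)[:,:2]; print(W.round(4).tolist())
# TL=( +70, +185)?; own -x toward robot => TL far-left: (.07,.185), TR (.07,-.185), BR(-.24,-.185), BL(-.24,.185)
L=np.array([[.07,.185],[.07,-.185],[-.24,-.185],[-.24,.185]])
lc,wc=L.mean(0),W.mean(0); H=(L-lc).T@(W-wc); U,S,V=np.linalg.svd(H); R=(U@V).T; t=wc-R@lc
yaw=np.arctan2(R[1,0],R[0,0]); print("R",R.round(4).tolist(),"t",t,"yaw",yaw,"res",((L@R.T+t)-W).round(4).tolist())
print("spindle",onplane("top",np.array([[328,123]])/[4.4,4]+[215,120],.129))
def q(px,z):
    w=onplane("top",np.array(px)/[4.4,4]+[215,120],z)[:,:2]; l=(w-t)@R
    return np.arctan2(l[:,1],l[:,0])%(2*np.pi)-np.pi+.7, np.hypot(*l.T), w
print("lever",q([[198,360],[257,265]],.066))
print("knob",q([[591,368]],.066)); print("arm",q([[440,245],[520,308]],.026))
im,_=imaging.get_image("top")
for x in imaging.pinpoint("top","pen_blue"):print(x)
print(onplane("top",[[212,183],[224,210]],.006))
```

```text
[[0.7014, 0.238], [0.7533, -0.1307], [0.4517, -0.1733], [0.3967, 0.1923]]
R [[0.9896, -0.1441], [0.1441, 0.9896]] t [0.6599158  0.04381468] yaw 0.14456647299996678 res [[0.0011, -0.001], [0.0025, 0.0016], [-0.0027, -0.0005], [-0.0009, 0.0]]
spindle [[0.65943308 0.04447791 0.129     ]]
lever (array([0.04684015, 0.02505318]), array([0.162498  , 0.09198649]), array([[0.51798512, 0.12294295],
       [0.5805669 , 0.0903471 ]]))
knob (array([1.36692636]), array([0.20830541]), array([[ 0.51651494, -0.10727249]]))
arm (array([1.36181277, 1.38840935]), array([0.08294376, 0.14803504]), array([[ 0.60250907, -0.01605295],
       [ 0.56033606, -0.06572183]]))
{'pixel': [217.6, 196.8], 'score': 0.65}
{'pixel': [380.9, 176.8], 'score': 0.58}
[[0.59699658 0.26921488 0.006     ]
 [0.5225972  0.23219073 0.006     ]]
```

```bash
cat >> h.py <<'E'
A=np.array([.6597,.0441]); YAW=.1445
def target(q,r,z):
    ph=YAW+np.pi-.7+q; return np.r_[A+r*np.array([np.cos(ph),np.sin(ph)]),z], ph+np.pi/2
def go(q,r,z,base=None):
    s=env.observe(); R=np.array(s["tool_rot"]); p=np.array(s["position"])
    t,ya=target(q,r,z); cur=np.arctan2(R[1,1],R[0,1])
    d=(ya-cur+np.pi)%(2*np.pi)-np.pi
    yv=np.array([np.cos(ya),np.sin(ya),0]);zv=np.array([0,0,-1.]);xv=np.cross(yv,zv)
    rv=cv2.Rodrigues(R.T@np.c_[xv,yv,zv])[0].ravel()
    print("target",t.round(4),"shift(tool m)",(R.T@(t-p)).round(4),"frac",(R.T@(t-p)/.3).round(3),"turn frac",(rv/(np.pi/4)).round(3))
E
python3 -c "
from h import *
go(.035,.14,.248)"
```

```text
target [0.5382 0.1137 0.248 ] shift(tool m) [ 5.497e-01 -5.276e-01  4.000e-04] frac [ 1.832e+00 -1.759e+00  1.000e-03] turn frac [-0.   -0.    0.98]
```

step_arm(
  steps=[0.55,0.92,-0.88,0,0,0,0,0.55,0.92,-0.88,0,0,0,0,0.55,0.92,-0.88,0,0,0,0,0.55,0.92,-0.88,0,0,0,0,0.55,0.92,-0.88,0,0,0,0,0.55,0.92,-0.88,0,0,0,0,0.55,0.92,-0.88,0,0,0,0,0.55,0.92,-0.88,0,0,0,0],
)

```text
time_s: 2.0
position: [0.3388, -0.2066, 0.2486]
tool_rot: [[0.969, 0.248, 0.001], [0.248, -0.969, -0.0], [0.001, 0.0, -1.0]]
ft_force: [0.3, -0.2, -0.2]
grip_width: 0.0469
```

step_arm(
  steps=[0.55,0.91,-0.88,0,0,0,0.98,0.55,0.91,-0.88,0,0,0,0.98,0.55,0.91,-0.88,0,0,0,0.98,0.55,0.91,-0.88,0,0,0,0.98,0.55,0.91,-0.88,0,0,0,0.98,0.55,0.91,-0.88,0,0,0,0.98,0.55,0.91,-0.88,0,0,0,0.98,0.55,0.91,-0.88,0,0,0,0.98,0.55,0.91,-0.88,0,0,0,0.98,0.55,0.91,-0.88,0,0,0,0.98],
)

```text
time_s: 3.0
position: [0.5388, 0.1173, 0.2477]
tool_rot: [[0.869, -0.494, 0.0], [-0.494, -0.869, 0.001], [-0.0, -0.001, -1.0]]
ft_force: [-1.8, -0.2, -0.7]
grip_width: 0.0471
```

Run:
```python
from h import *
s=env.observe(); print(s["time_s"],np.round(s["position"],4),np.round(s["q"],1),s["grip_width"],np.round(s["ft_force"],2))
go(.035,.14,.1);go(.035,.14,.055)
im,_=imaging.get_image("wrist"); cv2.imwrite("pics/w1.png",im)
im,_=imaging.get_image("top"); cv2.imwrite("pics/t1.png",im)
```

```text
3.0 [0.5388 0.1173 0.2477] [ -0.   22.   74.2   0.   83.8 119.6] 0.04708003890491639 [-1.75 -0.16 -0.7 ]
target [0.5382 0.1137 0.1   ] shift(tool m) [0.0013 0.0035 0.1477] frac [0.004 0.012 0.492] turn frac [-0.001  0.     0.005]
target [0.5382 0.1137 0.055 ] shift(tool m) [0.0014 0.0035 0.1927] frac [0.005 0.012 0.642] turn frac [-0.001  0.     0.005]
```

View pics/w1.png

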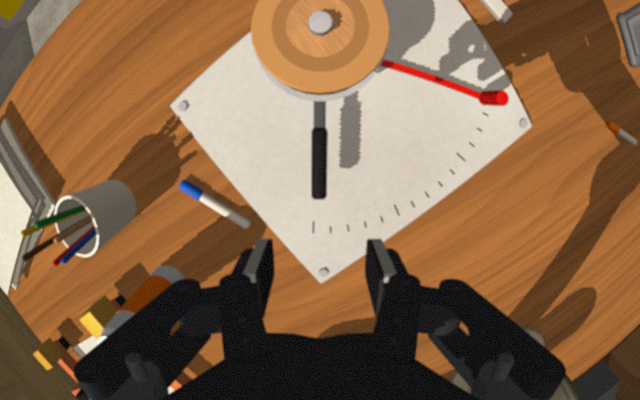

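The wrist view shows the lever at columns 312–326, midway between the fingers (about 262 and 375) and parallel to the tool's x axis. I go down over it.

step_arm(
  steps=[0.55,0,0,0.5,0,0,0,0.55,0,0,0.5,0,0,0,0.55,0,0,0.5,0,0,0,0.55,0,0,0.58,0,0,0,0.55,0,0,0.64,0,0,0,0.55,0,0,0.64,0,0,0,0.55,0,0,0.64,0,0,0,0.55,0,0,0.64,0,0,0],
)

```text
time_s: 3.9
position: [0.5381, 0.1134, 0.0578]
tool_rot: [[0.867, -0.498, 0.002], [-0.498, -0.867, -0.0], [0.002, -0.001, -1.0]]
ft_force: [0.1, 0.0, 0.1]
grip_width: 0.0471
```

Run:
```python
from h import *
s=env.observe(); print(s["time_s"],np.round(s["position"],4),s["grip_width"],np.round(s["ft_force"],2))
go(.035,.14,.055)
im,_=imaging.get_image("wrist"); cv2.imwrite("pics/w2.png",im)
for i in range(4):
  s=env.observe(); print(np.round(s["ft_force"],2)); imaging.get_image("wrist")
```

```text
3.9 [0.5381 0.1134 0.0578] 0.04706256748330787 [0.1  0.02 0.07]
target [0.5382 0.1137 0.055 ] shift(tool m) [-0.     -0.0003  0.0028] frac [-0.    -0.001  0.009] turn frac [-0.001 -0.003 -0.001]
[-0.1   0.67  0.52]
[ 0.27 -0.17  0.3 ]
[-0.78  0.6   1.08]
[ 0.11 -0.45  0.1 ]
```

View pics/w2.png

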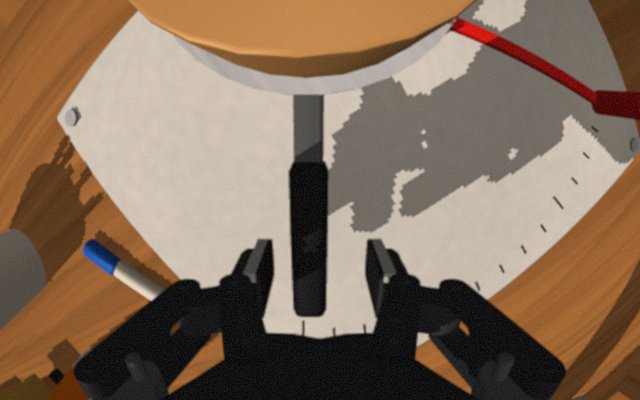

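The lever (columns 290–328) stands between the pads at 270 and 368, with roughly equal gaps. I make a slow first swing to contact.

step_arm(
  steps=[0.55,0,0.006,0.005,0,0,-0.0165,0.55,0.0002,0.012,0.005,0,0,-0.033,0.55,0.0004,0.018,0.005,0,0,-0.05,0.55,0.0006,0.024,0.005,0,0,-0.066,0.55,0.001,0.03,0.005,0,0,-0.083,0.55,0.0014,0.036,0.005,0,0,-0.1,0.55,0.002,0.042,0.005,0,0,-0.116,0.55,0.0025,0.048,0.005,0,0,-0.132,0.55,0.003,0.054,0.005,0,0,-0.15,0.55,0.004,0.06,0.005,0,0,-0.165],
)

```text
time_s: 5.15
position: [0.5297, 0.0975, 0.0549]
tool_rot: [[0.925, -0.38, 0.001], [-0.38, -0.925, 0.0], [0.0, -0.0, -1.0]]
ft_force: [2.5, 2.1, -1.3]
grip_width: 0.0468
```

```bash
cat >> h.py <<'E'
def st(n=4):
    F=[]
    for i in range(n):
        s=env.observe(); R=np.array(s["tool_rot"]); F.append(R.T@np.array(s["ft_force"])); imaging.get_calibration("top")
        if i<n-1: imaging.get_image("wrist")
    p=np.array(s["position"])[:2]-A; ya=np.arctan2(R[1,1],R[0,1])
    print("t",s["time_s"],"F tool",np.mean(F,0).round(2),"each y",np.round([f[1] for f in F],1),"tool q by pos",round((np.arctan2(p[1],p[0])-YAW+.7)%(2*np.pi)-np.pi,4),"by yaw",round((ya-np.pi/2-YAW+.7)%(2*np.pi)-np.pi,4),"r",np.hypot(*p).round(4),"z",round(s["position"][2],4))
E
python3 -c "
from h import *
st()"
```

```text
t 5.3 F tool [ 1.26 -1.83  0.57] each y [-2.9 -1.4 -1.6 -1.4] tool q by pos 0.1664 by yaw 0.1641 r 0.1406 z 0.0549
```

step_arm(
  steps=[0.55,0,0.0075,0,0,0,-0.02,0.55,0.0002,0.015,0,0,0,-0.041,0.55,0.0005,0.0225,0,0,0,-0.061,0.55,0.001,0.03,0,0,0,-0.082,0.55,0.0015,0.0375,0,0,0,-0.102,0.55,0.002,0.045,0,0,0,-0.122,0.55,0.003,0.0525,0,0,0,-0.143,0.55,0.004,0.06,0,0,0,-0.163,0.55,0.005,0.067,0,0,0,-0.183,0.55,0.006,0.0743,0,0,0,-0.204],
)

```text
time_s: 6.3
position: [0.5227, 0.0762, 0.0549]
tool_rot: [[0.974, -0.228, -0.0], [-0.228, -0.974, 0.0], [-0.0, -0.0, -1.0]]
ft_force: [3.1, 2.7, 0.9]
grip_width: 0.0469
```

Run:
```python
from h import *
st()
im,_=imaging.get_image("wrist"); cv2.imwrite("pics/w3.png",im)
```

```text
t 6.45 F tool [ 1.37 -2.   -0.57] each y [-3.3 -2.4 -0.7 -1.6] tool q by pos 0.3263 by yaw 0.3246 r 0.1411 z 0.0547
```

View pics/w3.png

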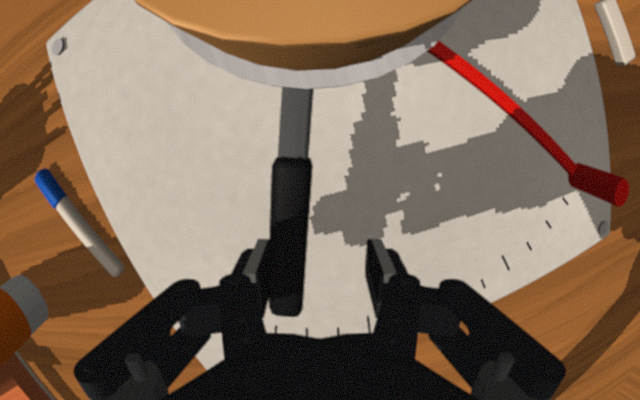

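The lever now lies against the left pad (column 272) and follows it. Moving force is about 3.5 N, which is just friction. I carry on to just below the earliest possible bite.

step_arm(
  steps=[0.55,0,0.0075,0,0,0,-0.02,0.55,0.0002,0.015,0,0,0,-0.041,0.55,0.0005,0.0225,0,0,0,-0.061,0.55,0.001,0.03,0,0,0,-0.082,0.55,0.0015,0.0375,0,0,0,-0.102,0.55,0.002,0.045,0,0,0,-0.122,0.55,0.003,0.0525,0,0,0,-0.143,0.55,0.004,0.06,0,0,0,-0.163,0.55,0.005,0.067,0,0,0,-0.183,0.55,0.006,0.0743,0,0,0,-0.204],
)

```text
time_s: 7.5
position: [0.5194, 0.0541, 0.0548]
tool_rot: [[0.998, -0.069, -0.0], [-0.069, -0.998, 0.0], [-0.0, -0.0, -1.0]]
ft_force: [0.7, 3.1, -3.0]
grip_width: 0.0473
```

Run:
```python
from h import *
st(3)
```

```text
t 7.6 F tool [-0.16 -2.44  1.66] each y [-3.2 -2.1 -2. ] tool q by pos 0.4858 by yaw 0.4852 r 0.1407 z 0.0548
```

step_arm(
  steps=[0.55,0,0.0033,0,0,0,-0.009,0.55,0,0.0067,0,0,0,-0.018,0.55,0.0001,0.01,0,0,0,-0.027,0.55,0.0002,0.0133,0,0,0,-0.036,0.55,0.0003,0.0167,0,0,0,-0.0455,0.55,0.0004,0.02,0,0,0,-0.0546],
)

```text
time_s: 8.2
position: [0.5192, 0.0482, 0.0549]
tool_rot: [[1.0, -0.027, 0.0], [-0.027, -1.0, -0.0], [0.0, 0.0, -1.0]]
ft_force: [1.7, 2.9, -1.8]
grip_width: 0.0471
```

step_arm(
  steps=[0.55,0,0.0033,0,0,0,-0.009,0.55,0,0.0067,0,0,0,-0.018,0.55,0.0001,0.01,0,0,0,-0.027,0.55,0.0002,0.0133,0,0,0,-0.036],
)

```text
time_s: 8.6
position: [0.5192, 0.0442, 0.0549]
tool_rot: [[1.0, 0.001, 0.0], [0.001, -1.0, -0.0], [0.0, 0.0, -1.0]]
ft_force: [1.7, 2.3, -1.4]
grip_width: 0.0466
```

step_arm(
  steps=[0.55,0,0.0033,0,0,0,-0.009,0.55,0,0.0067,0,0,0,-0.018,0.55,0.0001,0.01,0,0,0,-0.027,0.55,0.0002,0.0133,0,0,0,-0.036],
)

```text
time_s: 9.0
position: [0.5192, 0.0402, 0.0549]
tool_rot: [[1.0, 0.029, 0.0], [0.029, -1.0, -0.0], [0.0, 0.0, -1.0]]
ft_force: [2.8, 1.8, -0.3]
grip_width: 0.0471
```

Run:
```python
from h import *
st(3)
```

```text
t 9.1 F tool [ 2.36 -1.73  0.38] each y [-1.8 -2.3 -1.2] tool q by pos 0.5838 by yaw 0.5843 r 0.1407 z 0.0549
```

step_arm(
  steps=[0.55,0,0.0033,0,0,0,-0.009,0.55,0,0.0067,0,0,0,-0.018,0.55,0.0001,0.01,0,0,0,-0.027,0.55,0.0002,0.0133,0,0,0,-0.036],
)

```text
time_s: 9.5
position: [0.5193, 0.0362, 0.0549]
tool_rot: [[0.998, 0.057, 0.0], [0.057, -0.998, 0.0], [0.0, -0.0, -1.0]]
ft_force: [2.8, 2.0, -0.7]
grip_width: 0.0466
```

step_arm(
  steps=[0.55,0,0.0033,0,0,0,-0.009,0.55,0,0.0067,0,0,0,-0.018,0.55,0.0001,0.01,0,0,0,-0.027,0.55,0.0002,0.0133,0,0,0,-0.036],
)

```text
time_s: 9.9
position: [0.5196, 0.0323, 0.0549]
tool_rot: [[0.996, 0.086, 0.0], [0.086, -0.996, 0.0], [0.0, -0.0, -1.0]]
ft_force: [1.5, 2.6, -0.1]
grip_width: 0.0467
```

step_arm(
  steps=[0.55,0,0.0033,0,0,0,-0.009,0.55,0,0.0067,0,0,0,-0.018,0.55,0.0001,0.01,0,0,0,-0.027,0.55,0.0002,0.0133,0,0,0,-0.036],
)

```text
time_s: 10.3
position: [0.52, 0.0283, 0.0548]
tool_rot: [[0.994, 0.114, -0.0], [0.114, -0.994, 0.0], [-0.0, -0.0, -1.0]]
ft_force: [2.3, 4.4, 0.1]
grip_width: 0.0469
```

step_arm(
  steps=[0.55,0,0.0033,0,0,0,-0.009,0.55,0,0.0067,0,0,0,-0.018,0.55,0.0001,0.01,0,0,0,-0.027],
)

```text
time_s: 10.6
position: [0.5203, 0.0253, 0.0548]
tool_rot: [[0.991, 0.135, -0.0], [0.135, -0.991, 0.0], [-0.0, -0.0, -1.0]]
ft_force: [3.6, 2.3, 0.9]
grip_width: 0.0468
```

step_arm(
  steps=[0.55,0,0.0033,0,0,0,-0.009,0.55,0,0.0067,0,0,0,-0.018,0.55,0.0001,0.01,0,0,0,-0.027,0.55,0.0002,0.0133,0,0,0,-0.036],
)

```text
time_s: 11.0
position: [0.5209, 0.0214, 0.0548]
tool_rot: [[0.987, 0.163, -0.0], [0.163, -0.987, 0.0], [-0.0, -0.0, -1.0]]
ft_force: [2.2, 3.4, 1.6]
grip_width: 0.0468
```

step_arm(
  steps=[0.55,0,0.0033,0,0,0,-0.009,0.55,0,0.0067,0,0,0,-0.018,0.55,0.0001,0.01,0,0,0,-0.027,0.55,0.0002,0.0133,0,0,0,-0.036],
)

```text
time_s: 11.4
position: [0.5216, 0.0174, 0.0548]
tool_rot: [[0.982, 0.191, -0.0], [0.191, -0.982, 0.0], [-0.0, -0.0, -1.0]]
ft_force: [2.1, 3.7, -0.0]
grip_width: 0.0469
```

step_arm(
  steps=[0.55,0,0.0033,0,0,0,-0.009,0.55,0,0.0067,0,0,0,-0.018,0.55,0.0001,0.01,0,0,0,-0.027,0.55,0.0002,0.0133,0,0,0,-0.036],
)

```text
time_s: 11.8
position: [0.5224, 0.0135, 0.0548]
tool_rot: [[0.976, 0.218, -0.0], [0.218, -0.976, 0.0], [-0.0, -0.0, -1.0]]
ft_force: [2.9, 3.3, 0.1]
grip_width: 0.0473
```

step_arm(
  steps=[0.55,0,0.0033,0,0,0,-0.009,0.55,0,0.0067,0,0,0,-0.018,0.55,0.0001,0.01,0,0,0,-0.027,0.55,0.0002,0.0133,0,0,0,-0.036],
)

```text
time_s: 12.2
position: [0.5234, 0.0097, 0.0548]
tool_rot: [[0.969, 0.246, 0.0], [0.246, -0.969, 0.0], [0.0, -0.0, -1.0]]
ft_force: [0.5, 3.5, 0.8]
grip_width: 0.0468
```

step_arm(
  steps=[0.55,0,0.0033,0,0,0,-0.009,0.55,0,0.0067,0,0,0,-0.018,0.55,0.0001,0.01,0,0,0,-0.027,0.55,0.0002,0.0133,0,0,0,-0.036],
)

```text
time_s: 12.6
position: [0.5244, 0.0058, 0.0548]
tool_rot: [[0.962, 0.273, -0.0], [0.273, -0.962, 0.0], [-0.0, -0.0, -1.0]]
ft_force: [1.5, 4.2, -0.3]
grip_width: 0.0469
```

step_arm(
  steps=[0.55,0,0.0033,0,0,0,-0.009,0.55,0,0.0067,0,0,0,-0.018,0.55,0.0001,0.01,0,0,0,-0.027,0.55,0.0002,0.0133,0,0,0,-0.036],
)

```text
time_s: 13.0
position: [0.5256, 0.002, 0.0548]
tool_rot: [[0.954, 0.3, -0.0], [0.3, -0.954, 0.0], [-0.0, -0.0, -1.0]]
ft_force: [1.3, 3.8, -0.2]
grip_width: 0.0471
```

step_arm(
  steps=[0.55,0,0.0033,0,0,0,-0.009,0.55,0,0.0067,0,0,0,-0.018,0.55,0.0001,0.01,0,0,0,-0.027,0.55,0.0002,0.0133,0,0,0,-0.036],
)

```text
time_s: 13.4
position: [0.5268, -0.0018, 0.0548]
tool_rot: [[0.945, 0.327, -0.0], [0.327, -0.945, 0.0], [-0.0, -0.0, -1.0]]
ft_force: [1.3, 3.4, 1.0]
grip_width: 0.0473
```

step_arm(
  steps=[0.55,0,0.0033,0,0,0,-0.009,0.55,0,0.0067,0,0,0,-0.018,0.55,0.0001,0.01,0,0,0,-0.027,0.55,0.0002,0.0133,0,0,0,-0.036],
)

```text
time_s: 13.8
position: [0.5282, -0.0056, 0.0548]
tool_rot: [[0.935, 0.354, -0.0], [0.354, -0.935, 0.0], [-0.0, -0.0, -1.0]]
ft_force: [1.2, 3.0, -0.3]
grip_width: 0.0475
```

step_arm(
  steps=[0.55,0,0.0033,0,0,0,-0.009,0.55,0,0.0067,0,0,0,-0.018,0.55,0.0001,0.01,0,0,0,-0.027,0.55,0.0002,0.0133,0,0,0,-0.036],
)

```text
time_s: 14.2
position: [0.5296, -0.0089, 0.0548]
tool_rot: [[0.925, 0.38, -0.0], [0.38, -0.925, 0.001], [0.0, -0.001, -1.0]]
ft_force: [2.1, 6.4, 0.2]
grip_width: 0.0468
```

Run:
```python
from h import *
st(3)
im,_=imaging.get_image("wrist"); cv2.imwrite("pics/w4.png",im)
```

```text
t 14.3 F tool [ 3.8  -4.94 -0.3 ] each y [-5.1 -5.4 -4.3] tool q by pos 0.9428 by yaw 0.9449 r 0.1405 z 0.0548
```

View pics/w4.png

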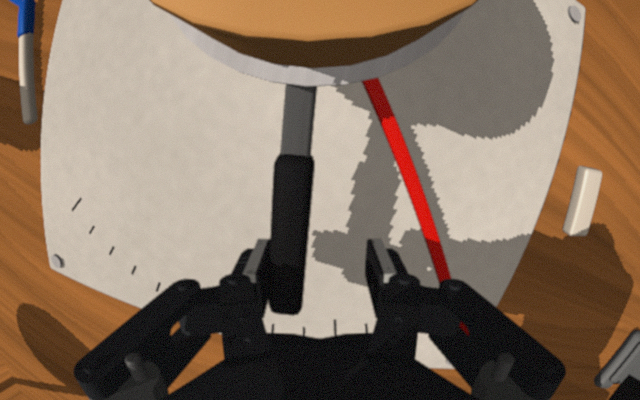

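The moving force rose to about 5 N and the pad lags its target, so the bite begins. From here I use smaller steps.

step_arm(
  steps=[0.55,0,0.0033,0,0,0,-0.009,0.55,0,0.0067,0,0,0,-0.018],
)

```text
time_s: 14.55
position: [0.5303, -0.0105, 0.0548]
tool_rot: [[0.92, 0.393, -0.0], [0.393, -0.92, 0.001], [0.0, -0.001, -1.0]]
ft_force: [2.0, 8.3, 0.7]
grip_width: 0.0468
```

Run:
```python
from h import *
st(3)
```

```text
t 14.65 F tool [ 4.66 -5.93 -0.63] each y [-6.8 -6.3 -4.6] tool q by pos 0.9557 by yaw 0.959 r 0.1405 z 0.0548
```

step_arm(
  steps=[0.55,0,0.0033,0,0,0,-0.009,0.55,0,0.0067,0,0,0,-0.018],
)

```text
time_s: 14.85
position: [0.531, -0.0121, 0.0547]
tool_rot: [[0.914, 0.406, -0.0], [0.406, -0.914, 0.002], [0.0, -0.002, -1.0]]
ft_force: [1.6, 9.7, 0.5]
grip_width: 0.047
```

Run:
```python
from h import *
st(3)
```

```text
t 14.95 F tool [ 4.99 -7.7  -0.16] each y [-8.2 -8.  -6.8] tool q by pos 0.9683 by yaw 0.973 r 0.1405 z 0.0547
```

step_arm(
  steps=[0.55,0,0.0033,0,0,0,-0.009,0.55,0,0.0067,0,0,0,-0.018,0.55,0,0.0067,0,0,0,-0.018],
)

```text
time_s: 15.25
position: [0.5318, -0.0139, 0.0547]
tool_rot: [[0.908, 0.418, -0.0], [0.418, -0.908, 0.002], [0.0, -0.002, -1.0]]
ft_force: [2.0, 9.2, 0.6]
grip_width: 0.0469
```

Run:
```python
from h import *
st(3)
```

```text
t 15.35 F tool [ 5.43 -7.33 -0.39] each y [-7.5 -6.9 -7.6] tool q by pos 0.9811 by yaw 0.9869 r 0.1404 z 0.0547
```

step_arm(
  steps=[0.55,0,0.0033,0,0,0,-0.009,0.55,0,0.0067,0,0,0,-0.018,0.55,0,0.0067,0,0,0,-0.018],
)

```text
time_s: 15.65
position: [0.5326, -0.0154, 0.0547]
tool_rot: [[0.902, 0.431, -0.001], [0.431, -0.902, 0.002], [0.0, -0.002, -1.0]]
ft_force: [1.6, 10.7, 0.8]
grip_width: 0.0469
```

Run:
```python
from h import *
st(4)
```

```text
t 15.8 F tool [ 6.18 -9.2  -0.43] each y [-9.  -9.6 -8.9 -9.3] tool q by pos 0.9934 by yaw 1.0011 r 0.1404 z 0.0547
```

The grip now carries a steady 9.2 N of tangential push, within the 8–12 N that counts as well established. I release slowly and lift.

step_arm(
  steps=[0.55,0,-0.005,0,0,0,0,0.55,0,-0.01,0,0,0,0,0.55,0,-0.016,0,0,0,0,0.55,0,-0.025,0,0,0,0,0.55,0,-0.034,0,0,0,0,0.55,0,-0.043,0,0,0,0,0.55,0,-0.043,0,0,0,0],
)

```text
time_s: 16.5
position: [0.527, -0.0048, 0.0548]
tool_rot: [[0.902, 0.431, -0.0], [0.431, -0.902, -0.0], [-0.0, 0.0, -1.0]]
ft_force: [0.4, -0.2, -0.0]
grip_width: 0.0469
```

Run:
```python
from h import *
st(3)
im,_=imaging.get_image("wrist"); cv2.imwrite("pics/w5.png",im)
```

```text
t 16.6 F tool [ 0.29  0.3  -0.18] each y [0.3 0.4 0.1] tool q by pos 0.9106 by yaw 1.0012 r 0.1412 z 0.0548
```

View pics/w5.png

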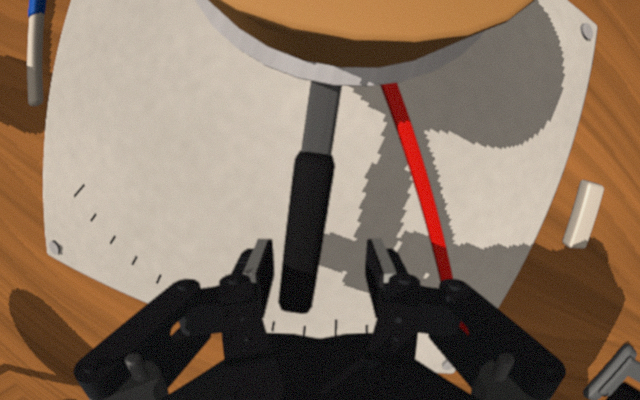

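The lever (columns 282–333) is free of both pads (270, 368). I lift off.

step_arm(
  steps=[0.55,0,0,-0.1,0,0,0,0.55,0,0,-0.25,0,0,0,0.55,0,0,-0.4,0,0,0,0.55,0,0,-0.5,0,0,0,0.55,-0.2,0.15,-0.5,0,0,0,0.55,-0.2,0.15,-0.5,0,0,0,0.55,-0.2,0.15,-0.5,0,0,0],
)

```text
time_s: 17.35
position: [0.4916, -0.0735, 0.2051]
tool_rot: [[0.904, 0.428, 0.0], [0.428, -0.904, -0.001], [-0.0, 0.001, -1.0]]
ft_force: [0.5, 0.8, 0.8]
grip_width: 0.0469
```

Run:
```python
from h import *
st(1)
im,_=imaging.get_image("wrist"); cv2.imwrite("pics/w6.png",im)
c=imaging.get_calibration("wrist"); np.save("pics/w6T.npy",c["world_from_camera"])
im,_=imaging.get_image("top"); cv2.imwrite("pics/t6.png",im)
cv2.imwrite("pics/t6c.png",cv2.resize(im[120:265,215:390],None,fx=4.4,fy=4,interpolation=cv2.INTER_CUBIC))
```

```text
t 17.35 F tool [ 0.8  -0.47 -0.83] each y [-0.5] tool q by pos 1.1659 by yaw 0.998 r 0.2052 z 0.2051
```

View pics/w6.png

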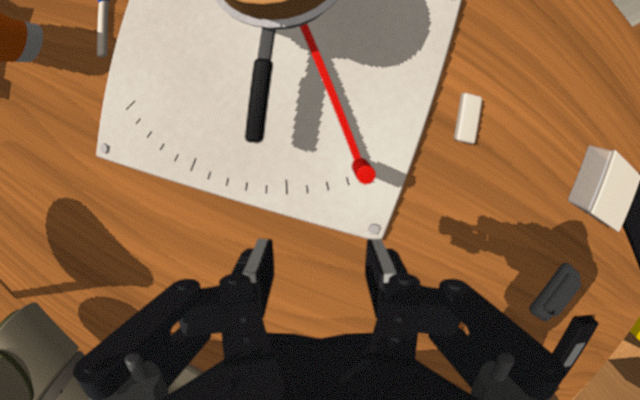

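View pics/t6c.png

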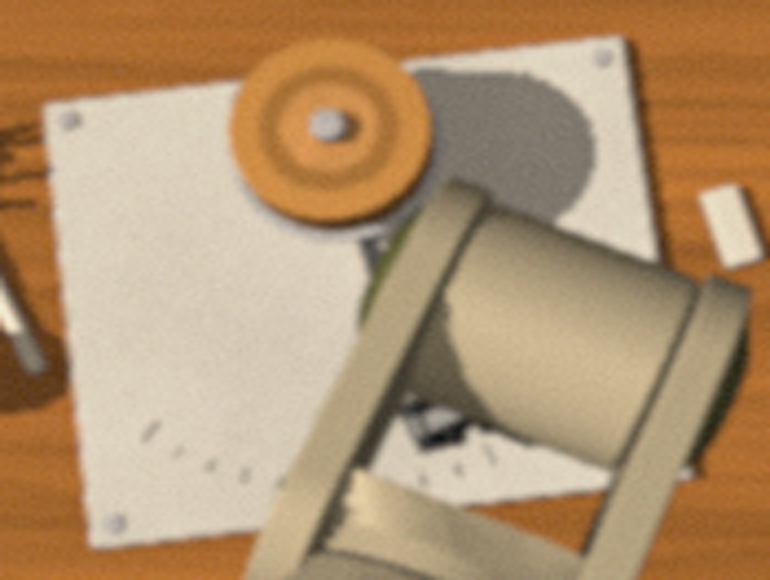

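```bash
cat >> h.py <<'E'
def wplane(px,z,T=None):
    c=imaging.get_calibration("wrist");K=np.array(c["camera_matrix"]);T=np.array(c["world_from_camera"] if T is None else T)
    d=(np.atleast_2d(px)-[K[0,2],K[1,2]])/K[0,0]; th=np.hypot(*d.T)
    r=np.c_[d*(np.sin(th)/th)[:,None],np.cos(th)]@T[:3,:3].T
    return (T[:3,3]+r*((z-T[2,3])/r[:,2])[:,None])
def qof(w):
    l=w[:,:2]-A; return (np.arctan2(l[:,1],l[:,0])-YAW+.7)%(2*np.pi)-np.pi, np.hypot(*l.T)
E
python3 - <<'E'
from h import *
T=np.load("pics/w6T.npy")
im=cv2.imread("pics/w6.png"); hsv=cv2.cvtColor(im,cv2.COLOR_BGR2HSV)
cv2.imwrite("pics/w6c.png",cv2.resize(im[0:240,90:410],None,fx=2.5,fy=2.5,interpolation=cv2.INTER_CUBIC))
dark=(im.max(2)<70); dark[:,:225]=0; dark[:,290:]=0; dark[:55]=0; dark[150:]=0
p=np.argwhere(dark)[:,::-1]; w=wplane(p,.066,T); q,r=qof(w); print("lever px",len(p),"q mean",np.mean(q[r>.09]),np.median(q),"r",r.min(),r.max())
c=np.polyfit(w[:,0],w[:,1],1); print("line angle q",(np.arctan2(c[0],1)+np.pi-YAW+.7)%(2*np.pi)-np.pi)
a,g,b=im[...,2].astype(int),im[...,1].astype(int),im[...,0].astype(int)
red=(a>120)&(g<60)&(b<60); red[:,:290]=0; red[:,390:]=0; red[200:]=0
p=np.argwhere(red)[:,::-1]; w=wplane(p,.026,T); q,r=qof(w); k=(r<.19); print("arm",k.sum(),np.median(q[k]),r.max())
print("knob top",wplane([[365,173]],.066,T),qof(wplane([[365,173]],.066,T)))
tk=wplane([[130,104],[194,164],[287,186],[348,181]],.012,T);print(qof(tk))
E
```

```text
lever px 1401 q mean 0.8497897535254654 0.8500928000282801 r 0.08170623511371408 0.15767666769274266
line angle q 0.843671978237154
arm 918 1.386111756753603 0.21969908657283613
knob top [[ 0.52489157 -0.10227675  0.066     ]] (array([1.38201625]), array([0.19899615]))
(array([-0.03332904,  0.48384924,  0.99670238,  1.30407377]), array([0.21541319, 0.21222714, 0.21053658, 0.21499456]))
```

View pics/w6c.png

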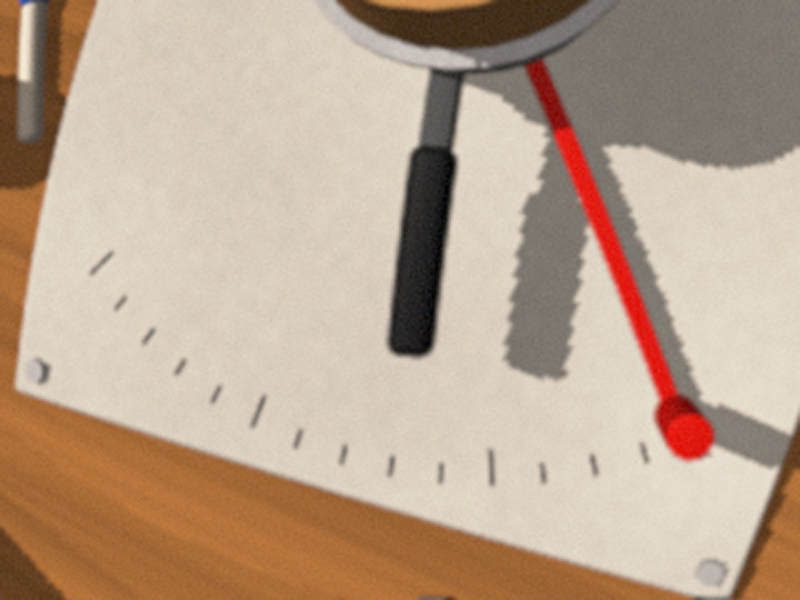

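```bash
cat > meas.py <<'E'
from h import *
import sys
from scipy.optimize import least_squares
name=sys.argv[1]
s=env.observe(); T=np.array(imaging.get_calibration("wrist")["world_from_camera"])
im,_=imaging.get_image("wrist"); cv2.imwrite(f"pics/{name}.png",im); np.save(f"pics/{name}T.npy",T)
T2=np.array(imaging.get_calibration("wrist")["world_from_camera"]); print("t",s["time_s"],"drift mm",((T2-T)[:3,3]*1e3).round(2))
print("grid check: project q ticks ->")
E
python3 meas.py w7
python3 - <<'E'
from h import *
T=np.load("pics/w7T.npy"); im=cv2.imread("pics/w7.png")
g=cv2.cvtColor(im,cv2.COLOR_BGR2GRAY)
# rectify onto plate plane: polar map in (q,r) at z=.012
def polar(z,qs,rs):
    Q,Rr=np.meshgrid(qs,rs); ph=YAW+np.pi-.7+Q
    P=np.stack([A[0]+Rr*np.cos(ph),A[1]+Rr*np.sin(ph),np.full_like(Q,z)],-1).reshape(-1,3)
    K=np.array(imaging.get_calibration("wrist")["camera_matrix"]); c=(P-T[:3,3])@T[:3,:3]
    th=np.arctan2(np.hypot(c[:,0],c[:,1]),c[:,2]); d=c[:,:2]/np.hypot(c[:,0],c[:,1])[:,None]*th[:,None]*K[0,0]+[K[0,2],K[1,2]]
    m=d.reshape(*Q.shape,2).astype(np.float32); return cv2.remap(im,m[...,0],m[...,1],cv2.INTER_LINEAR)
qs=np.linspace(-.05,1.5,775); rs=np.linspace(.06,.245,370)
for z in (.012,.026,.066): cv2.imwrite(f"pics/p7_{int(z*1000)}.png",polar(z,qs,rs))
E
```

```text
t 17.45 drift mm [ 0.18  0.54 -0.1 ]
grid check: project q ticks ->
```

View pics/p7_12.png

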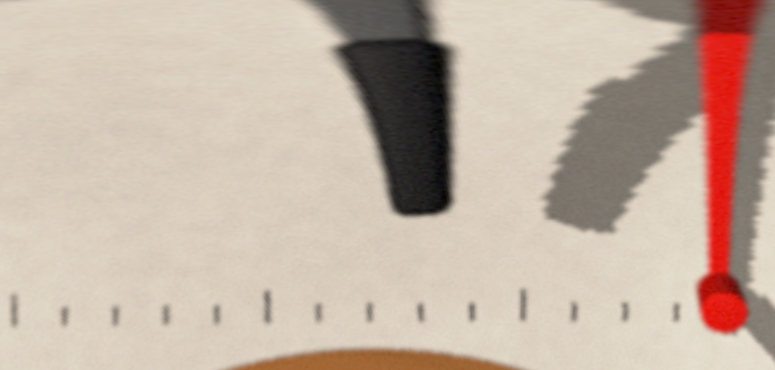

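View pics/p7_66.png

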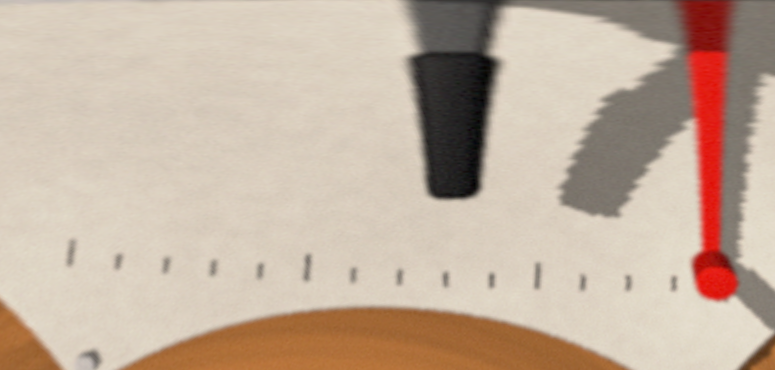

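Run:
```python
from h import *
st(1); go(1.378,.207,.15); go(1.378,.207,.05)
```

```text
t 17.5 F tool [-0.12 -0.43 -0.79] each y [-0.4] tool q by pos 1.1597 by yaw 1.0009 r 0.2029 z 0.2048
target [ 0.5189 -0.1076  0.15  ] shift(tool m) [0.0079 0.0442 0.0548] frac [0.026 0.147 0.183] turn frac [-0.   -0.   -0.48]
target [ 0.5189 -0.1076  0.05  ] shift(tool m) [0.0079 0.0442 0.1548] frac [0.026 0.147 0.516] turn frac [-0.   -0.   -0.48]
```

step_arm(
  steps=[0.55,0.026,0.147,0.1,0,0,-0.16,0.55,0.026,0.147,0.183,0,0,-0.32,0.55,0.026,0.147,0.183,0,0,-0.48,0.55,0.026,0.147,0.183,0,0,-0.48,0.55,0.026,0.147,0.183,0,0,-0.48],
)

```text
time_s: 18.0
position: [0.5191, -0.1072, 0.1502]
tool_rot: [[0.682, 0.731, 0.001], [0.731, -0.682, -0.0], [0.0, 0.001, -1.0]]
ft_force: [-0.5, 0.7, 0.1]
grip_width: 0.0469
```

```bash
python3 meas.py w8; python3 -c "
from h import *
st(1); go(1.378,.207,.05)"
```

```text
t 18.0 drift mm [-0.1  -0.05  0.23]
grid check: project q ticks ->
t 18.05 F tool [ 0.29 -0.87 -0.6 ] each y [-0.9] tool q by pos 1.3777 by yaw 1.3761 r 0.2067 z 0.1504
target [ 0.5189 -0.1076  0.05  ] shift(tool m) [-0.0004 -0.      0.1004] frac [-0.001 -0.     0.335] turn frac [ 0.001 -0.001 -0.002]
```

View pics/w8.png

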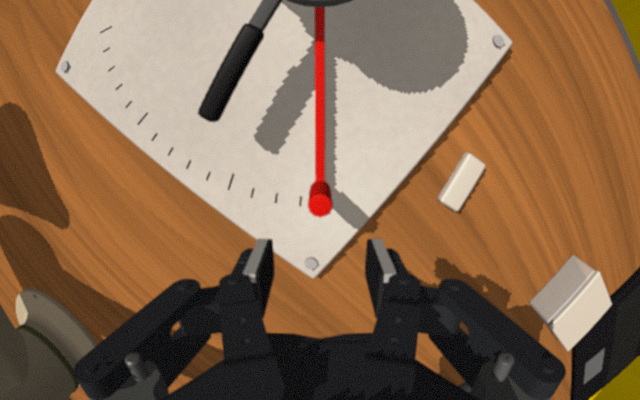

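The marker arm runs straight up at column 320 and the knob is at (320,203), midway between the pads. I go down and close gently.

step_arm(
  steps=[0.55,0,0,0.12,0,0,0,0.55,0,0,0.24,0,0,0,0.55,0,0,0.335,0,0,0,0.55,0,0,0.335,0,0,0,0.4,0,0,0.335,0,0,0,0.4,0,0,0.335,0,0,0],
  grip_force=20,
)

```text
time_s: 18.65
position: [0.5196, -0.1081, 0.0512]
tool_rot: [[0.681, 0.733, 0.003], [0.733, -0.681, -0.001], [0.001, 0.003, -1.0]]
ft_force: [0.8, -0.3, -0.1]
grip_width: 0.0343
```

```bash
python3 meas.py w9; python3 -c "
from h import *
st(2)"
```

```text
t 18.65 drift mm [-0.09  0.   -0.05]
grid check: project q ticks ->
t 18.75 F tool [ 0.26 -0.    0.44] each y [-0.  0.] tool q by pos 1.3812 by yaw 1.3778 r 0.207 z 0.051
```

View pics/w9.png

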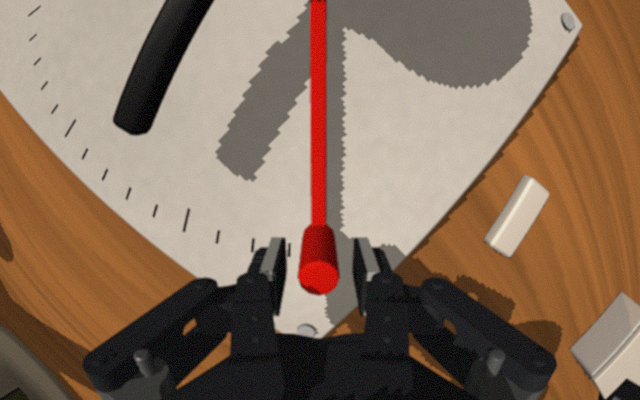

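```bash
python3 -c "
import math
for k in range(1,11):
  d=.045*k; print(0.25,round(.69*(1-math.cos(d)),4),round(-.69*math.sin(d),4),0,0,0,round(d/.7854,4),sep=', ',end=', ')"
```

```text
0.25, 0.0007, -0.031, 0, 0, 0, 0.0573, 0.25, 0.0028, -0.062, 0, 0, 0, 0.1146, 0.25, 0.0063, -0.0929, 0, 0, 0, 0.1719, 0.25, 0.0111, -0.1235, 0, 0, 0, 0.2292, 0.25, 0.0174, -0.1539, 0, 0, 0, 0.2865, 0.25, 0.025, -0.184, 0, 0, 0, 0.3438, 0.25, 0.034, -0.2138, 0, 0, 0, 0.4011, 0.25, 0.0442, -0.2431, 0, 0, 0, 0.4584, 0.25, 0.0558, -0.2719, 0, 0, 0, 0.5157, 0.25, 0.0687, -0.3001, 0, 0, 0, 0.573,
```

step_arm(
  steps=[0.25,0,0,0,0,0,0,0.25,0,0,0,0,0,0,0.25,0,0,0,0,0,0],
)

```text
time_s: 19.05
position: [0.5187, -0.1079, 0.0497]
tool_rot: [[0.68, 0.733, 0.0], [0.733, -0.68, -0.0], [0.0, 0.0, -1.0]]
ft_force: [-0.5, 0.3, -0.1]
grip_width: 0.0217
```

step_arm(
  steps=[0.25,0.0007,-0.031,0,0,0,0.057,0.25,0.0028,-0.062,0,0,0,0.115,0.25,0.0063,-0.093,0,0,0,0.172,0.25,0.011,-0.1235,0,0,0,0.229,0.25,0.0174,-0.154,0,0,0,0.2865,0.25,0.025,-0.184,0,0,0,0.344,0.25,0.034,-0.214,0,0,0,0.401,0.25,0.044,-0.243,0,0,0,0.458,0.25,0.056,-0.272,0,0,0,0.516,0.25,0.0687,-0.3,0,0,0,0.573],
)

```text
time_s: 20.05
position: [0.4666, -0.0314, 0.0496]
tool_rot: [[0.932, 0.362, 0.0], [0.362, -0.932, -0.0], [0.0, 0.0, -1.0]]
ft_force: [0.3, -0.5, -0.1]
grip_width: 0.0216
```

```bash
python3 -c "
from h import *
st(3); print(env.observe()['grip_width'])"; python3 meas.py w10
```

```text
t 20.15 F tool [-0.38 -0.1   0.53] each y [ 0.5 -1.5  0.6] tool q by pos 0.9251 by yaw 0.9285 r 0.2075 z 0.0495
0.021267242187937706
t 20.15 drift mm [ 0.31 -0.39  0.05]
grid check: project q ticks ->
```

View pics/w10.png

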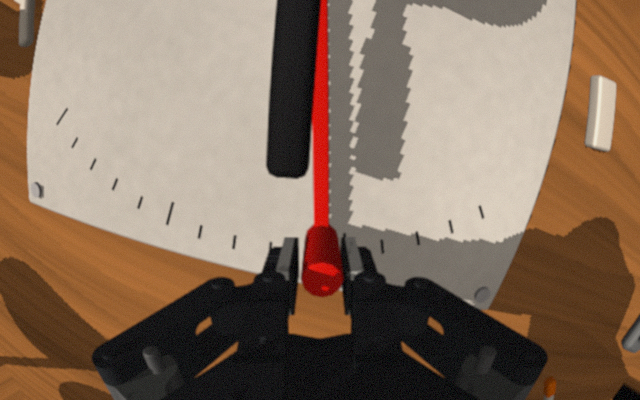

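```bash
cat > ang.py <<'E'
from h import *
import sys
n=sys.argv[1]; x0,x1,y0,y1=map(int,sys.argv[2:6])
T=np.load(f"pics/{n}T.npy"); im=cv2.imread(f"pics/{n}.png")
dark=im.max(2)<60; m=np.zeros_like(dark); m[y0:y1,x0:x1]=dark[y0:y1,x0:x1]
k,lab,stt,_=cv2.connectedComponentsWithStats(m.astype(np.uint8)); b=1+np.argmax(stt[1:,4]); print("blob",stt[b])
p=np.argwhere(lab==b)[:,::-1]; w=wplane(p,.066,T); q,r=qof(w)
vx,vy,cx,cy=cv2.fitLine(w[:,:2].astype(np.float32),cv2.DIST_L2,0,.01,.01).ravel()
if vx>0: vx,vy=-vx,-vy
th=np.arctan2(vy,vx); print("lever: q by position",q.mean().round(4),"by direction",round((th-YAW+.7)%(2*np.pi)-np.pi,4),"r",r.min().round(4),r.max().round(4))
# offset of axis from line
off=(A-[cx,cy])@np.array([-vy,vx]); print("axis off lever line mm",off*1e3)
a,g,b=[im[...,i].astype(int) for i in (2,1,0)]
red=(a>90)&(g<50)&(b<50); yy=np.argwhere(red)
p=yy[:,::-1]; p=p[(p[:,1]<300)]
w=wplane(p,.026,T); q,r=qof(w); k=(r<.185)&(r>.09); print("marker arm q",np.median(q[k]).round(4),k.sum())
bright=(a>200)&(g<60)&(b<60)
print("grip centre col by row:",[(y,np.mean(np.flatnonzero(lab[y]==lab[lab>0][0])) if 0 else np.argwhere((m[y]>0)).mean().round(1)) for y in range(y0+5,y1,40) if m[y].any()])
print("red centre col by row:",[(y,np.flatnonzero(red[y]).mean().round(1),red[y].sum()) for y in range(5,300,30) if red[y].any()])
E
python3 ang.py w10 255 320 0 185
```

```text
blob [ 267    0   53  178 7311]
lever: q by position 0.8522 by direction 0.8562 r 0.0939 0.1589
axis off lever line mm 0.4918680184900232
marker arm q 0.9337 2520
grip centre col by row: [(5, np.float64(298.0)), (45, np.float64(294.5)), (85, np.float64(292.5)), (125, np.float64(289.5)), (165, np.float64(287.0))]
red centre col by row: [(5, np.float64(323.0), np.int64(7)), (35, np.float64(322.5), np.int64(10)), (65, np.float64(321.0), np.int64(13)), (95, np.float64(320.0), np.int64(15)), (125, np.float64(320.0), np.int64(15)), (155, np.float64(320.5), np.int64(14)), (185, np.float64(321.0), np.int64(13)), (215, np.float64(321.0), np.int64(13)), (245, np.float64(317.0), np.int64(21)), (275, np.float64(321.5), np.int64(40))]
```

step_arm(
  steps=[0.25,0,-0.009,0,0,0,0.0165,0.25,0.0002,-0.018,0,0,0,0.033,0.25,0.0005,-0.027,0,0,0,0.05,0.25,0.001,-0.036,0,0,0,0.066,0.25,0.0015,-0.045,0,0,0,0.083,0.25,0.002,-0.054,0,0,0,0.099,0.25,0.002,-0.054,0,0,0,0.099,0.25,0.002,-0.054,0,0,0,0.099],
)

```text
time_s: 21.0
position: [0.4611, -0.0161, 0.0494]
tool_rot: [[0.957, 0.291, -0.0], [0.291, -0.957, 0.0], [-0.0, -0.0, -1.0]]
ft_force: [-0.2, 0.8, -0.5]
grip_width: 0.0215
```

```bash
python3 -c "
from h import *
st(3)"; python3 meas.py w11;python3 ang.py w11 280 360 0 185
```

```text
t 21.1 F tool [ 0.24 -0.5   0.2 ] each y [-0.8 -0.8  0.1] tool q by pos 0.8504 by yaw 0.8504 r 0.2074 z 0.0494
t 21.1 drift mm [ 0.02 -0.03  0.01]
grid check: project q ticks ->
blob [ 296    0   44  179 7489]
lever: q by position 0.8493 by direction 0.8582 r 0.0939 0.1589
axis off lever line mm 1.0964489876508259
marker arm q 0.8584 411
grip centre col by row: [(5, np.float64(316.5)), (45, np.float64(317.0)), (85, np.float64(317.5)), (125, np.float64(317.5)), (165, np.float64(318.0))]
red centre col by row: [(185, np.float64(321.0), np.int64(13)), (215, np.float64(321.0), np.int64(13)), (245, np.float64(316.5), np.int64(20)), (275, np.float64(322.0), np.int64(39))]
```

View pics/w11.png

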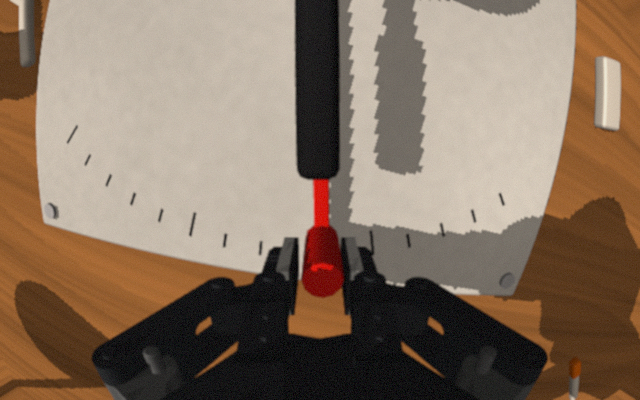

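The lever centreline (column 318) extends to about column 319 at the knob, and the knob top is at 322, so the marker is about 1.3 mm to the right. I nudge 1 mm, open and lift.

step_arm(
  steps=[0.25,0,-0.0035,0,0,0,0.006,0.25,0,-0.0035,0,0,0,0.006,0.25,0,-0.0035,0,0,0,0.006],
)

```text
time_s: 21.45
position: [0.461, -0.0152, 0.0494]
tool_rot: [[0.958, 0.286, -0.0], [0.286, -0.958, 0.0], [-0.0, -0.0, -1.0]]
ft_force: [-0.4, -0.2, 0.7]
grip_width: 0.0215
```

step_arm(
  steps=[0.55,0,0,0,0,0,0,0.55,0,0,0,0,0,0,0.55,0,0,0,0,0,0,0.55,0,0,0,0,0,0,0.55,0,0,-0.1,0,0,0,0.55,0,0,-0.25,0,0,0,0.55,0,0,-0.4,0,0,0,0.55,0,0,-0.5,0,0,0,0.55,0,0,-0.5,0,0,0,0.55,0,0,-0.5,0,0,0],
)

```text
time_s: 22.45
position: [0.4608, -0.0151, 0.1994]
tool_rot: [[0.958, 0.286, 0.001], [0.286, -0.958, -0.0], [0.0, 0.0, -1.0]]
ft_force: [0.7, 0.1, -0.3]
grip_width: 0.0471
```

```bash
python3 -c "
from h import *
imaging.get_image('wrist');imaging.get_image('wrist');st(2)"; python3 meas.py w12;python3 ang.py w12 280 360 40 140
```

```text
t 22.6 F tool [ 0.21 -0.85 -0.31] each y [-1.3 -0.4] tool q by pos 0.8442 by yaw 0.8456 r 0.2078 z 0.1982
t 22.6 drift mm [ 0.08 -0.02  0.08]
grid check: project q ticks ->
blob [ 311   50   18   87 1449]
lever: q by position 0.8507 by direction 0.8498 r 0.086 0.1584
axis off lever line mm -0.10978531554755734
marker arm q 0.8551 124
grip centre col by row: [(85, np.float64(320.0)), (125, np.float64(320.0))]
red centre col by row: [(65, np.float64(20.8), np.int64(4)), (95, np.float64(2.0), np.int64(1)), (155, np.float64(321.5), np.int64(6)), (185, np.float64(322.0), np.int64(17))]
```

View pics/w12.png

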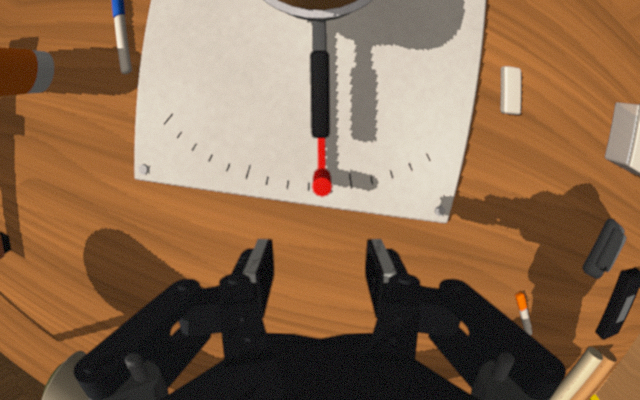

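The lever (column 320) and knob (322,184) line up to about 2 mm, or 0.01 rad. I move the arm aside for an independent check from the top camera.

step_arm(
  steps=[0.55,-0.2,0.9,-0.1,0,0,0,0.55,-0.2,0.9,-0.1,0,0,0,0.55,-0.2,0.9,-0.1,0,0,0,0.55,-0.2,0.9,-0.1,0,0,0,0.55,-0.2,0.9,-0.1,0,0,0,0.55,-0.2,0.9,-0.1,0,0,0,0.55,-0.2,0.9,-0.1,0,0,0,0.55,-0.2,0.9,-0.1,0,0,0],
)

```text
time_s: 23.45
position: [0.4804, -0.2909, 0.2282]
tool_rot: [[0.958, 0.285, -0.002], [0.285, -0.958, 0.002], [-0.001, -0.002, -1.0]]
ft_force: [-1.2, -0.3, 0.4]
grip_width: 0.0472
```

Run:
```python
from h import *
st(3)
im,_=imaging.get_image("top"); cv2.imwrite("pics/t13.png",im)
cv2.imwrite("pics/t13c.png",cv2.resize(im[120:265,215:390],None,fx=4.4,fy=4,interpolation=cv2.INTER_CUBIC))
for t in("mouse","eraser","clear_box","pen_blue","pen_orange","spray_can","pen_cup"):
    print(t,[np.round(x["pixel"],0) for x in imaging.spot_in("top",t)][:2])
```

```text
t 23.55 F tool [-0.61 -0.22  0.14] each y [-0.   0.2 -0.8] tool q by pos 1.6342 by yaw 0.8466 r 0.3789 z 0.2289
mouse [array([292., 154.])]
eraser [array([381., 179.])]
clear_box [array([481., 157.])]
pen_blue [array([216., 193.])]
pen_orange [array([301., 198.])]
spray_can [array([147., 216.])]
pen_cup [array([157., 162.])]
```

View pics/t13c.png

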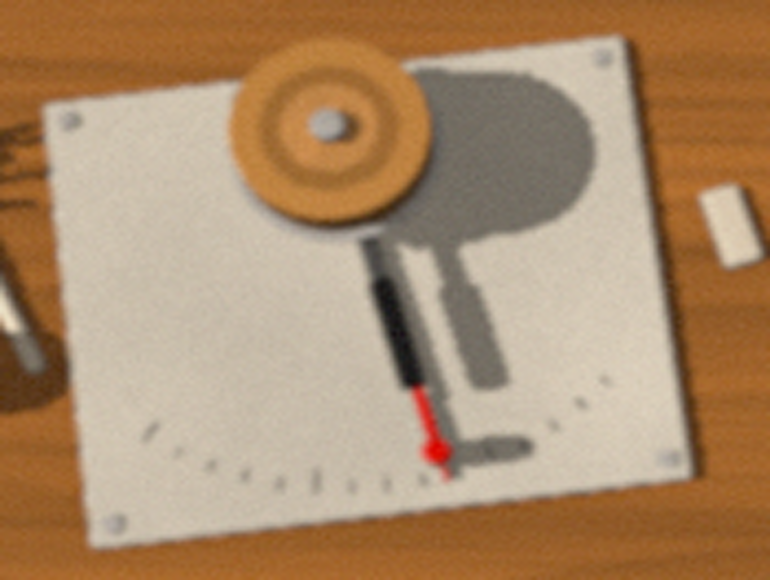

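View pics/t13.png

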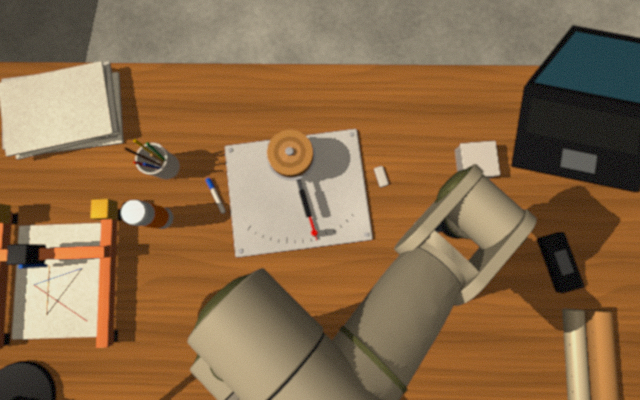

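Run:
```python
from h import *
im=cv2.imread("pics/t13.png").astype(int)
f=4; big=cv2.resize(cv2.imread("pics/t13.png")[120:265,215:390],None,fx=6,fy=6,interpolation=cv2.INTER_CUBIC).astype(int)
def full(p): return (p+.5)/6-.5+[215,120]
dark=(big.max(2)<75); dark[:,:330*0]=0; dark[:400]=0; dark[610:]=0; dark[:,:480]=0; dark[:,600:]=0
n,lab,s,_=cv2.connectedComponentsWithStats(dark.astype(np.uint8)); b=1+np.argmax(s[1:,4]); print(s[b])
w=onplane("top",full(np.argwhere(lab==b)[:,::-1]),.066); q,r=qof(w)
for A2 in (A,np.array([.6599,.0438]),np.array([.6594,.0445])):
    l=w[:,:2]-A2; ql=(np.arctan2(l[:,1],l[:,0])-YAW+.7)%(2*np.pi)-np.pi
    red=(big[...,2]>150)&(big[...,1]<80)&(big[...,0]<80)
    p=full(np.argwhere(red)[:,::-1]); 
    wa=onplane("top",p,.026)[:,:2]-A2; qa=(np.arctan2(wa[:,1],wa[:,0])-YAW+.7)%(2*np.pi)-np.pi; ra=np.hypot(*wa.T)
    wk=onplane("top",p,.058)[:,:2]-A2; qk=(np.arctan2(wk[:,1],wk[:,0])-YAW+.7)%(2*np.pi)-np.pi; rk=np.hypot(*wk.T)
    k=(ra<.19); kk=(rk>.198)&(rk<.216); tip=ra>.222
    print("lever",ql.mean().round(4),"arm",qa[k].mean().round(4),k.sum(),"knob",qk[kk].mean().round(4),"tip",qa[tip].mean().round(4) if tip.any() else None)
v=cv2.fitLine(w[:,:2].astype(np.float32),cv2.DIST_L2,0,.01,.01).ravel(); th=np.arctan2(v[1],v[0]); print("dir q",(th-YAW+.7)%np.pi, (th-YAW+.7)%np.pi-np.pi)
```

```text
[ 510  409   69  170 4886]
lever 0.8556 arm 0.8596 887 knob 0.8604 tip None
lever 0.8527 arm 0.8577 885 knob 0.8587 tip None
lever 0.8595 arm 0.8623 893 knob 0.8627 tip None
dir q 0.8573965 -2.2841964
```

The top camera puts the lever at 0.856 rad and the marker at 0.860 rad. The bystanders it shows are where they were. I hand the job in.

```bash
python3 -c "
from rig import close_job
print(close_job())"
```

```text
the job is handed in; nothing more can be done
None
```

The brake lever stands at its bite point, about 0.855 rad on the scale, and the red marker is in line with it. I handed the job in at about 24 s; no verdict is reported.

- **Lever:** I swung it slowly with one finger pad. The moving force stayed at about 3 N, then rose to 5–6 N where the brake began to bite. I pushed on to a steady 9.2 N tangential (about 11 N in total at the wrist, under the 20 N limit), then backed off and let it go. I could not measure the contact force between brake and drum directly.
- **Marker:** I brought the knob round between loosely closed pads, then opened them and lifted away.
- **Alignment checks:** The top camera gives the lever at 0.856 rad and the marker at 0.860. The wrist camera puts the offset at 0.004 rad from the arm, or about 0.01 rad from the knob's position in the picture. All are inside the 0.03 rad limit.
- **Disagreement:** The wrist camera reads distances from the axis about 6–8 mm short. For angles I therefore relied on the lever's line against the knob in the same picture, and on the top camera.
- **Bystanders:** In the last pictures the cup, can, blue pen, eraser and box show no movement. The mouse and orange pen were hidden behind the arm in the final top view, and the detector's hits for those two were wrong. The arm touched neither. At the end it stood clear of everything.

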